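# Grease the tilted nipple with a push gun

### The arm

A 6-joint arm with a two-finger parallel gripper is mounted at the origin on the work surface. World frame = base frame: x ahead of the robot, y to its left, z up, the work surface at z = 0. Lengths are in m, angles in rad, forces in N, time in s.
With the tool pointing down it reaches from about 0.25 to 0.725 m from the base axis. Payload 4 kg.
Tool frame: the origin (TCP) lies at the very end of the fingers, on their centre line; the grasp point (between the pads) lies 19 mm behind it; z points along the fingers, y is the line along which they close (so a half turn about z gives the same grasp; the last joint's range is limited). The gripper opens to 85 mm and grips with 20 to 120 N. Pads are 22 mm wide; open, the fingers measure 114 mm over their backs; the gripper's body (76 mm by 85 mm) begins 54 mm behind the grasp point. The pads swing forward as they close: fully open they stand 13 mm farther back than shut.
Start: joints at [-1.273, 0.241, 0.005, 1.335, 0, 1.571], TCP at [0.147, -0.478, 0.231] pointing down, gripper open.
Joint ranges: [-2.72, 2.72], [-1.05, 1.87], [-1.09, 1.28], [-1.99, 2.15], [-1.42, 1.44], [-3.14, 3.14]. Speed limits (rad/s): [2.79, 2.79, 3.14, 3.14, 3.14, 3.14].

### API

Orientations are given as a unit quaternion [x, y, z, w].
In Python, from workcell import telemetry, vision, workorder gives the robot as it stands.
- The arm moves only by the shell command python3 -m inch 'ROWS'. ROWS is JSON, a list of rows, each a list of 3 entries, a list of its own where there are three numbers: the turn, a rotation vector about the tool's x, y, z scaled (see below), then the shift along the tool's x, y, z scaled (see below), then the closure, from -1 (fully open) to 1 (shut). A call has 1 to 10 rows; each row shifts and turns the commanded pose from where the row before left it, along the tool's axes as they then stand; what a row does not reach is not made up. The controller multiplies each number of a shift by 0.3 m and each number of a turn by 360 degrees. A row lasts 1/12 s, in which the tool goes at most 41.7 mm and 7.16 degrees, less where a joint would pass 70% of its speed; a pose out of reach is approached as far as the arm can. A call with a number of a shift or a turn outside -1 to 1 is refused whole. A call with a gripper value outside its range is refused whole. The fingers move at their own pace and stop on an object; the grip force is fixed at half the most. Time passes only in rows, so rows that do not move let the fingers close. It gives the time, the measured TCP pose, the force, the opening and the grip force at its end, in the units of the state.
- telemetry.get_obs(): the state, without advancing time (a new reading comes with each control period).
- vision.camera(name): name is "scene" or "top" or "wrist"; returns a dict with "img" (384x512x3 uint8, red, green, blue), "fov_y" (degrees; the focal length in pixels is half the picture's height over the tangent of half this angle, whatever the lens; pixels are square), "cx", "cy" (the principal point, pixels), "D" ([k1, k2, p1, p2, k3] as OpenCV has them; the pictures are not rectified), "pose" (4x4, takes a point from camera to world coordinates). Camera axes: x right, y up, looking along -z (the intrinsics and any distortion apply to the point x, -y, -z); pixel columns grow to the right and rows downward; lengths in m; the calibration is good to about 2 mm. A picture is of the moment at which its call begins. There is no depth.
- workorder.job_done(): hands the job in; it is judged then, once.
The state is a dict: "clock": time; "joint_pos": joint angles; "joint_vel": joint speeds; "tau": joint torques, N m; "eef_pos": TCP position; "tool_rot": TCP orientation; "ft_force": force on the tool from outside, world axes, zero at the start; "ft_torque": the same for the moment, N m; "grip_width": finger opening in m; "grasp_force": force on a finger pad.
Only numpy, scipy, OpenCV 4.12 (cv2) and the standard library are available. Lean on these libraries where they do the work, as an engineer would, in place of code of your own. Each camera call takes 0.05 s, during which the arm holds its last target. There are 200 camera calls.

### The job

Slide the cover of the white lubrication box fully open, take the blue push-type grease gun from the red bin and press its coupler squarely onto the tilted brass nipple until it snaps over the head. Then push on against the spring of the nipple's check pin, almost fully home, and finish like that: the program ends while the gripper still holds the gun pressed on. Leave the cover open, and leave the spool, the jar and the screwdriver alone.

Things in the scene. Friction and masses are not known exactly. Their poses are not given: they have to be found in the camera images.
- housing: White lubrication box fixed to the bench, 110 (x) x 220 (y) x 85 mm; origin at the centre of its underside, z up. Its -y half is an open bay (inside 92 x 95 mm, centre y = -50 mm, floor z = 6 mm) with the nipple in it; its +y half is solid. 4 mm rails along the long top edges rise to z = 92 mm. Place and yaw vary.
- cover (a joint): Flat aluminium cover, 101 x 107 x 5 mm, on top of the box (its upper face is at z = 90.5 mm). It slides along the box's +y: 0 m = bay closed, 0.104 m = fully open (on the solid half). Stiff by friction of about 2 N, stays where it is left. Starts nearly closed (0 to 0.015).
- cover_tab (a point): Centre of the top edge of the yellow tab that stands on the middle of the cover, for pinching or pushing. The tab is 50 mm (box x) x 12 mm (box y) x 30 mm tall. Its axes are the box's.
- nipple: Grease nipple in the bay: brass head on a dark flange. Origin: centre of the flange face, at (12, -50.5, 38) mm in the box's frame; z points outward along its axis, which leans 0.40 rad from vertical to the box's -x side; y is the box's y. Flange 40 mm wide; head 22 mm in diameter, 28 mm tall, top chamfered 4.5 mm. The gun's mouth goes down over it towards the flange.
- check_pin (a joint): Sprung pin, 10 mm wide, sticking 14 mm out of the head's top along the axis (tip 42 mm from the flange). Value: how far it is pressed in, 0 to 0.012 m. The gun's bore end meets it when the mouth is 12 mm from the flange, then presses it 1:1; mouth on flange = 0.012. About 3 N at first, 13 N fully in; it pushes an unheld gun back.
- gun: Push-type grease gun, 113 mm tall, about 0.25 kg, upright on its mouth in a bin compartment. Origin: mouth centre (open lower end); z up the gun. z 0 to 42 mm: round steel coupler 40 mm in diameter, bore 30 mm deep, lip opening 25 mm and 6 mm thick. z 42 to 105: blue square grip 24 x 24 mm, flats along its x and y: hold it here, fingertips just above the shoulder. Black knob on top.
- bin: Red open bin fixed to the bench, 250 (x) x 130 (y) x 35 mm high, walls 5 mm, floor top at z = 5 mm, a divider across the middle (x = 0) makes a compartment at x = -60 mm and one at x = +60 mm; origin at the centre of the underside.
- spool: Green spool, 64 mm diameter, 35 mm tall, standing flat in the other compartment of the bin; origin at the centre of its underside. Bystander.
- jar: Amber glass jar with black cap, 56 mm diameter, 70 mm tall, on the bench; origin at the centre of its underside. Bystander.
- screwdriver: Orange-handled screwdriver lying on the bench beyond the work; origin at its middle, below. Bystander.
- nipple_balls (a point): Point on the nipple axis 22 mm out from the flange, level with four sprung steel balls that bulge 3.5 mm out of the head. The coupler's lip must be pushed over them (about 5 N, first touched with the mouth some 27 mm from the flange); then they snap it on with about 7 N, until the mouth is about 11 mm from the flange, and hold it there lightly.
Not all that is in view belongs to the job. What is shaped like the housing but green is not meant. Of the things shaped like the gun, the bare steel one is meant.

How it is judged:
By the outcome, as a careful person would: the job done as asked, in the order asked, and still so for the second after the job is handed in, while the arm keeps its last pose, push and grip.
It also fails if it takes over 58 s, if anything falls off the work surface, if the arm or the gripper's body presses on something with over 40 N, if the wrist force passes 120 N, or if a joint passes its speed limit or range.

## Working session

There is one attempt and no reset: what is moved stays moved. The work goes in short steps, Python scripts to look and compute and a shell command to move; the robot and the scene stay as the last step left them, time stands still between calls to the robot, and variables do not carry over. Pictures are saved under pics/ and viewed, at most 10 in all, crops included, and the job is handed in when it is done.

```bash
ls; mkdir -p pics
python3 - <<'E'
from workcell import telemetry, vision
import cv2
o=telemetry.get_obs(); print(o)
for n in("scene","top"):
    c=vision.camera(n); cv2.imwrite(f"pics/{n}0.png",c["img"][:,:,::-1]); print(n,c["fov_y"],c["cx"],c["cy"],c["D"],c["pose"])
E
```

```text
pics
{'clock': 0.0, 'joint_pos': array([-1.27298750e+00,  2.41416463e-01,  3.71313453e-03,  1.33520122e+00,
       -6.82264634e-06,  1.57079002e+00]), 'joint_vel': array([-3.27488986e-06,  1.78286987e-03, -1.19389405e-03, -4.85512522e-05,
       -1.02824691e-04, -1.45788635e-03]), 'tau': array([-2.49463774e-03, -3.72318256e+01,  2.52406973e+01,  1.69219170e-02,
       -1.34004395e-04, -1.03817430e-05]), 'eef_pos': array([ 0.14652379, -0.47738117,  0.23040699]), 'tool_rot': array([ 9.88933189e-01,  1.48357801e-01, -1.59752264e-04, -1.04193815e-03]), 'ft_force': array([-1.11290027, -0.35542792, -0.66260305]), 'ft_torque': array([-0.0047705 , -0.01656087, -0.02370613]), 'grasp_force': 0.0, 'grip_width': 0.08533354118544988}
scene 52.380566667065565 250.01481909082923 198.65644397007534 [0.0217288 0.        0.        0.        0.       ] [[ 0.18310949 -0.72104391  0.66825639  1.18403418]
 [ 0.9830446   0.14100596 -0.11722044 -0.09789904]
 [-0.00970704  0.67839001  0.73463785  0.85875045]
 [ 0.          0.          0.          1.        ]]
top 48.38071279412779 252.5528785720232 199.10685942712954 [-0.12551328  0.          0.          0.          0.        ] [[ 0.07373585  0.97350409 -0.21645512  0.25933549]
 [-0.99727648  0.07233275 -0.0144085   0.01328338]
 [ 0.00163006  0.21692802  0.97618624  1.31611905]
 [ 0.          0.          0.          1.        ]]
```

View pics/scene0.png

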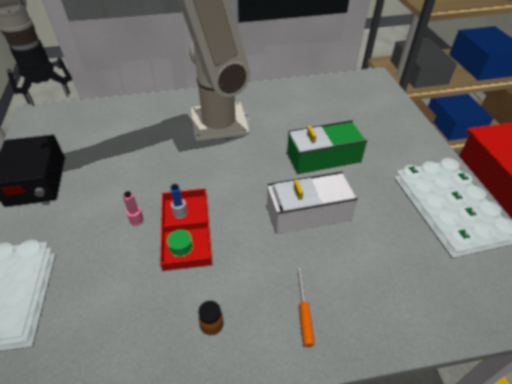

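View pics/top0.png

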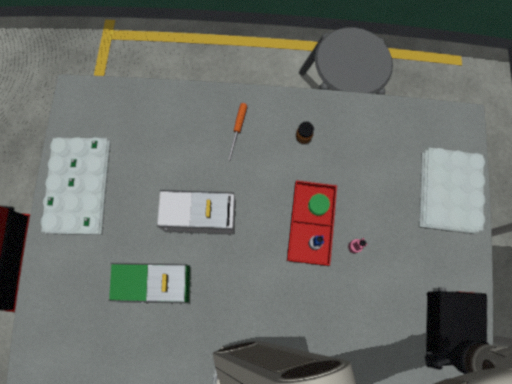

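The scene view shows two gun-like things: a blue one with a steel coupler in the red bin (scene 178,200; top 317,242), and a pink one on the bench (scene 133,208; top 357,245). The blue one in the bin fits. There are also two boxes. The white one at scene (312,200) / top (197,210) is meant, and the green one at top (150,283) is not. I'll confirm in a crop and measure.

```bash
cat > h.py <<'E'
import numpy as np, cv2
from workcell import telemetry, vision
from scipy.spatial.transform import Rotation as R
def K(c):
    f=c["img"].shape[0]/2/np.tan(np.radians(c["fov_y"]/2)); return np.array([[f,0,c["cx"]],[0,f,c["cy"]],[0,0,1.]])
def rays(c,px):
    u=cv2.undistortPoints(np.array(px,float).reshape(-1,1,2),K(c),np.array(c["D"])).reshape(-1,2)
    P=np.array(c["pose"]); d=np.c_[u[:,0],-u[:,1],-np.ones(len(u))]@P[:3,:3].T
    return P[:3,3],d
def plane(c,px,z):
    o,d=rays(c,px); return o+d*((z-o[2])/d[:,2])[:,None]
def project(c,pts):
    P=np.array(c["pose"]); q=(np.atleast_2d(pts)-P[:3,3])@P[:3,:3]
    q=q*[1,-1,-1]; return cv2.projectPoints(q,np.zeros(3),np.zeros(3),K(c),np.array(c["D"]))[0].reshape(-1,2)
def tri(c1,p1,c2,p2):
    o1,d1=rays(c1,[p1]);o2,d2=rays(c2,[p2]);d1=d1[0];d2=d2[0]
    t=np.linalg.lstsq(np.c_[d1,-d2],o2-o1,rcond=None)[0]
    a=o1+t[0]*d1;b=o2+t[1]*d2; return (a+b)/2,np.linalg.norm(a-b)
def hsv(c): return cv2.cvtColor(c["img"],cv2.COLOR_RGB2HSV)
def mask(c,lo,hi): return cv2.inRange(hsv(c),np.array(lo),np.array(hi))
def blobs(m,amin=15):
    n,l,s,ce=cv2.connectedComponentsWithStats(m); return sorted([(int(s[i,4]),ce[i].round(1).tolist(),s[i,:4].tolist()) for i in range(1,n) if s[i,4]>=amin],reverse=True)
E
python3 - <<'E'
from h import *
cs={n:vision.camera(n) for n in("scene","top")}
for n,c in cs.items():
    print(n,"yel",blobs(mask(c,(18,120,120),(32,255,255)))[:4])
    print("red",blobs(mask(c,(0,180,90),(5,255,255)))[:3]); print("blue",blobs(mask(c,(100,120,50),(125,255,255)),8)[:5])
    m=cv2.inRange(hsv(c),np.array((0,0,165)),np.array((180,40,255))); print("white",blobs(m,200))
c=cs["top"]; z=90
t=cv2.resize(c["img"][180:275,145:375],None,fx=3.4,fy=3.4,interpolation=cv2.INTER_CUBIC)
s=cv2.resize(cs["scene"]["img"][120:280,110:370],None,fx=3,fy=3,interpolation=cv2.INTER_CUBIC)
cv2.imwrite("pics/t1.png",t[:,:,::-1]);cv2.imwrite("pics/s1.png",s[:,:,::-1])
E
```

```text
scene yel [(65, [298.3, 187.5], [295, 180, 8, 19]), (60, [502.3, 380.9], [495, 377, 14, 7]), (48, [311.4, 131.7], [308, 126, 8, 15])]
red [(2496, [187.0, 230.7], [161, 190, 50, 80]), (1244, [496.7, 143.0], [469, 122, 43, 55])]
blue [(2548, [483.9, 52.1], [451, 27, 61, 53]), (1795, [457.9, 115.0], [429, 95, 64, 45]), (119, [176.2, 195.9], [171, 187, 10, 19])]
white [(6097, [455.6, 206.8], [396, 158, 116, 98]), (4313, [21.1, 288.9], [0, 240, 54, 109]), (1727, [315.2, 191.2], [275, 174, 80, 36]), (533, [310.5, 139.2], [291, 127, 41, 24])]
top yel [(2420, [191.7, 41.7], [94, 28, 223, 48]), (678, [425.1, 56.1], [389, 48, 73, 17]), (60, [163.6, 282.8], [162, 274, 4, 17]), (56, [207.8, 208.2], [206, 200, 5, 17])]
red [(2492, [309.8, 225.7], [288, 182, 48, 83]), (15, [313.0, 183.7], [306, 183, 15, 3])]
blue [(43, [316.9, 241.2], [314, 237, 9, 8])]
white [(4976, [74.2, 185.6], [41, 138, 66, 95]), (4539, [453.5, 189.8], [423, 148, 62, 84]), (2105, [191.5, 209.0], [158, 192, 71, 35]), (1102, [165.7, 282.7], [147, 265, 38, 36])]
```

View pics/t1.png

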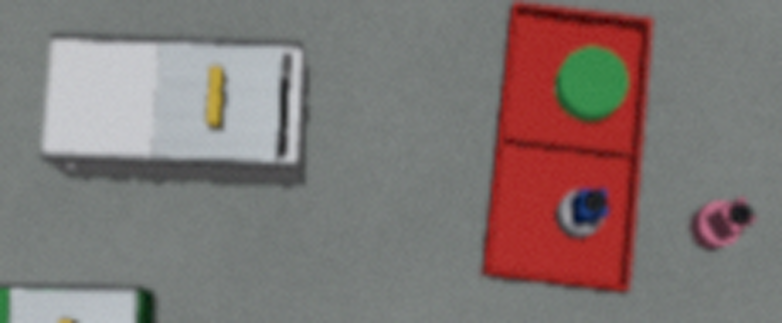

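View pics/s1.png

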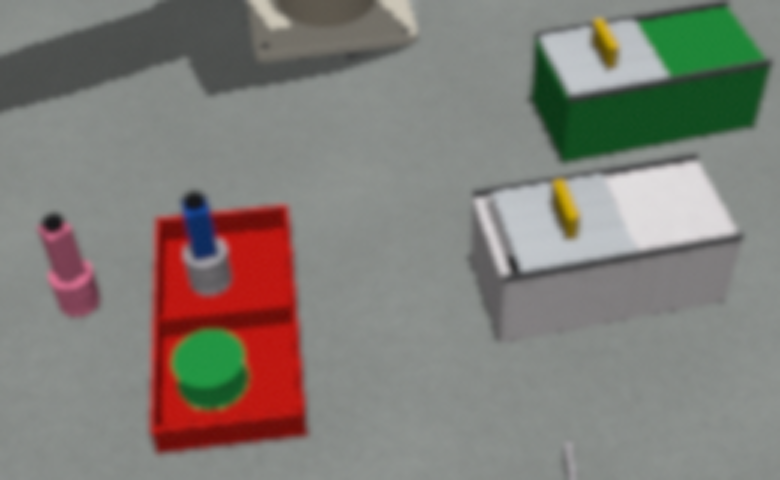

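The crops confirm it: the gun is the blue grip with bare steel coupler in the bin (top 317,242), the pink one is a decoy, and the white box carries its tab at top (208,208).

Run:
```python
from h import *
c=vision.camera("top"); s=vision.camera("scene")
cor=[(159.7,191.2),(157.4,226.2),(232.6,227.9),(233.8,192.9)]
P=plane(c,cor,.092); print("box",P.round(4),np.linalg.norm(np.roll(P,-1,0)-P,axis=1).round(3))
Ps=plane(s,[(110+x/3,120+y/3) for x,y in((476,193),(502,268),(742,236),(697,158))],.090); print("scene",Ps.round(4),np.linalg.norm(np.roll(Ps,-1,0)-Ps,axis=1).round(3))
print("tab",plane(c,[(207.8,208.2)],.118).round(4),tri(c,(207.8,208.2),s,(298,183)))
b=[(145+x/3.4,180+y/3.4) for x,y in((515,5),(651,18),(629,290),(485,275))]
B=plane(c,b,.035);print("bin",B.round(4),np.linalg.norm(np.roll(B,-1,0)-B,axis=1).round(3))
print("gun knob",plane(c,[(145+595/3.4,180+203/3.4)],.118).round(4), tri(c,(145+596/3.4,180+203/3.4),s,(110+195/3,120+201/3)))
w=vision.camera("wrist");cv2.imwrite("pics/w0.png",w["img"][:,:,::-1])
o=telemetry.get_obs();T=np.eye(4);T[:3,:3]=R.from_quat(o["tool_rot"]).as_matrix();T[:3,3]=o["eef_pos"]
print((np.linalg.inv(T)@np.array(w["pose"])).round(3),w["fov_y"],w["D"]); print(T.round(3))
```

```text
box [[0.5343 0.3075 0.092 ]
 [0.4296 0.3017 0.092 ]
 [0.4414 0.0826 0.092 ]
 [0.5453 0.0878 0.092 ]] [0.105 0.219 0.104 0.22 ]
scene [[0.4415 0.0854 0.09  ]
 [0.5358 0.0878 0.09  ]
 [0.5397 0.3056 0.09  ]
 [0.4363 0.3008 0.09  ]] [0.094 0.218 0.104 0.215]
tab [[0.4889 0.1567 0.118 ]] (array([0.48706901, 0.15477691, 0.12665193]), np.float64(0.0018320406377422486))
bin [[ 0.6094 -0.0996  0.035 ]
 [ 0.6066 -0.2248  0.035 ]
 [ 0.3584 -0.2137  0.035 ]
 [ 0.3628 -0.0862  0.035 ]] [0.125 0.248 0.128 0.247]
gun knob [[ 0.422  -0.1677  0.118 ]] (array([ 0.42300292, -0.16909247,  0.11083133]), np.float64(0.0010449265534167825))
[[ 0.     0.961  0.275  0.069]
 [ 1.    -0.001  0.001  0.001]
 [ 0.001  0.275 -0.961 -0.141]
 [ 0.     0.     0.     1.   ]] 69.54654613462922 [-0.04101901  0.          0.          0.          0.        ]
[[ 0.956  0.293 -0.     0.147]
 [ 0.293 -0.956  0.001 -0.478]
 [-0.    -0.001 -1.     0.231]
 [ 0.     0.     0.     1.   ]]
```

```bash
python3 -m inch '[[[0,0,0.0195],[0,0,0],-1],[[0,0,0.0195],[0,0,0],-1],[[0,0,0],[0.077,-0.1,-0.01],-1],[[0,0,0],[0.077,-0.1,-0.01],-1],[[0,0,0],[0.077,-0.1,-0.01],-1],[[0,0,0],[0.077,-0.1,-0.01],-1],[[0,0,0],[0.077,-0.1,-0.01],-1],[[0,0,0],[0.077,-0.1,-0.01],-1],[[0,0,0],[0.077,-0.1,-0.01],-1],[[0,0,0],[0.077,-0.1,-0.01],-1]]'
python3 -m inch '[[[0,0,0],[0.077,-0.1,-0.01],-1],[[0,0,0],[0.077,-0.1,-0.01],-1],[[0,0,0],[0,0,0],-1]]'
cat >> h.py <<'E'
def T():
    o=telemetry.get_obs(); return np.array(o["eef_pos"]),R.from_quat(o["tool_rot"])
def togo(p,r=None):
    "turn first (tool rotvec/360deg), then shift in the turned tool axes /0.3m"
    p0,r0=T(); r=r or r0
    print("at",p0.round(4),"turn",((r0.inv()*r).as_rotvec()/(2*np.pi)).round(4),"shift",(r.inv().apply(np.array(p)-p0)/.3).round(4))
def down(yaw): # tool x at yaw, z down
    return R.from_matrix(np.c_[[np.cos(yaw),np.sin(yaw),0],[np.sin(yaw),-np.cos(yaw),0],[0,0,-1]])
E
python3 - <<'E'
from h import *
w=vision.camera("wrist");cv2.imwrite("pics/w1.png",cv2.resize(w["img"],None,fx=1.5,fy=1.5)[:,:,::-1])
np.save("w1.npy",w,allow_pickle=True)
print("blue",blobs(mask(w,(100,120,40),(125,255,255)),30))
print("knob px exp",project(w,[(.4225,-.1685,.113)]))
togo((.4875,.156,.13),down(.054))
E
```

```text
clock: 1.18
eef_pos: [0.3192, -0.227, 0.2557]
tool_rot: [1.0, 0.026, 0.0, 0.0]
ft_force: [-0.0, -0.8, -0.4]
grip_width: 0.0853
grasp_force: 0.0
clock: 1.43
eef_pos: [0.3649, -0.1615, 0.262]
tool_rot: [1.0, 0.031, 0.002, -0.001]
ft_force: [0.2, 0.4, -0.3]
grip_width: 0.0857
grasp_force: 0.0
blue [(240, [263.7, 127.0], [253, 116, 23, 24])]
knob px exp [[263.9144086  128.04701271]]
at [ 0.3633 -0.1636  0.2617] turn [ 0.     -0.0002  0.001 ] shift [ 0.4709 -1.0416  0.439 ]
```

View pics/w1.png

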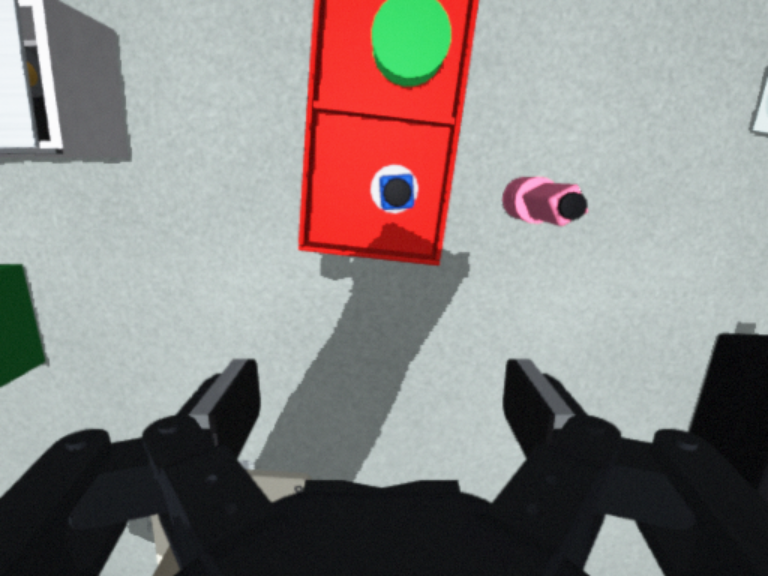

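The wrist view shows the gun upright at (395,190) of the 1.5x picture, nearly aligned with the gripper. The pink decoy is at (545,200), and the box's bay end is at the left edge. Next I measure the gun's yaw and move over the box.

```bash
python3 -m inch '[[[0,0,0],[0.025,-0.13,0],-1],[[0,0,0],[0.025,-0.13,0],-1],[[0,0,0],[0.025,-0.13,0],-1],[[0,0,0],[0.025,-0.13,0],-1],[[0,0,0],[0.025,-0.13,0],-1],[[0,0,0],[0.025,-0.13,0],-1],[[0,0,0],[0.025,-0.13,0],-1],[[0,0,0],[0.025,-0.13,0],-1],[[0,0,0],[0,0,0],-1]]'
python3 - <<'E'
from h import *
w=np.load("w1.npy",allow_pickle=True).item()
m=mask(w,(100,120,40),(125,255,255)); k=cv2.inRange(hsv(w),np.array((0,0,0)),np.array((180,255,60)))
m[:, :240]=0;m[:,290:]=0;m[150:]=0; k[:110]=0;k[145:]=0;k[:,:245]=0;k[:,:]=k*(np.indices(k.shape)[1]<285)
kb=blobs(k,20);print(kb[:3])
r=cv2.minAreaRect(cv2.findNonZero(m|0));bx=cv2.boxPoints(r);B=plane(w,bx,.110);print(r,B.round(4),np.degrees(np.arctan2(*(B[1]-B[0])[1::-1])),np.linalg.norm(np.roll(B,-1,0)-B,axis=1))
print("gun centre grip top",B.mean(0),"knob",plane(w,[kb[0][1]],.118))
w=vision.camera("wrist");cv2.imwrite("pics/w2.png",cv2.resize(w["img"],None,fx=1.5,fy=1.5)[:,:,::-1]);np.save("w2.npy",w,allow_pickle=True)
y=mask(w,(18,120,100),(32,255,255));print(blobs(y,30)[:3]);print(T()[0])
print("exp tab",project(w,[(.4885,.156,.1205)]))
E
```

```text
clock: 2.23
eef_pos: [0.4101, 0.0754, 0.264]
tool_rot: [0.997, 0.07, -0.002, -0.03]
ft_force: [0.2, -0.3, -0.4]
grip_width: 0.0855
grasp_force: 0.0
[(225, [264.5, 128.2], [256, 120, 18, 18])]
((264.079345703125, 127.45174407958984), (22.339237213134766, 21.50878143310547), 85.2363510131836) [[ 0.4325 -0.1561  0.11  ]
 [ 0.4356 -0.1779  0.11  ]
 [ 0.4134 -0.1816  0.11  ]
 [ 0.4101 -0.1594  0.11  ]] -81.7551681777391 [0.0220268  0.02260195 0.02246813 0.02263102]
gun centre grip top [ 0.4228973  -0.16874307  0.11      ] knob [[ 0.42257225 -0.16892296  0.118     ]]
[(599, [194.2, 94.7], [188, 69, 14, 52]), (298, [99.6, 265.2], [94, 244, 18, 41])]
[0.40937962 0.07427836 0.26386083]
exp tab [[192.86334958  95.01590821]]
```

View pics/w2.png

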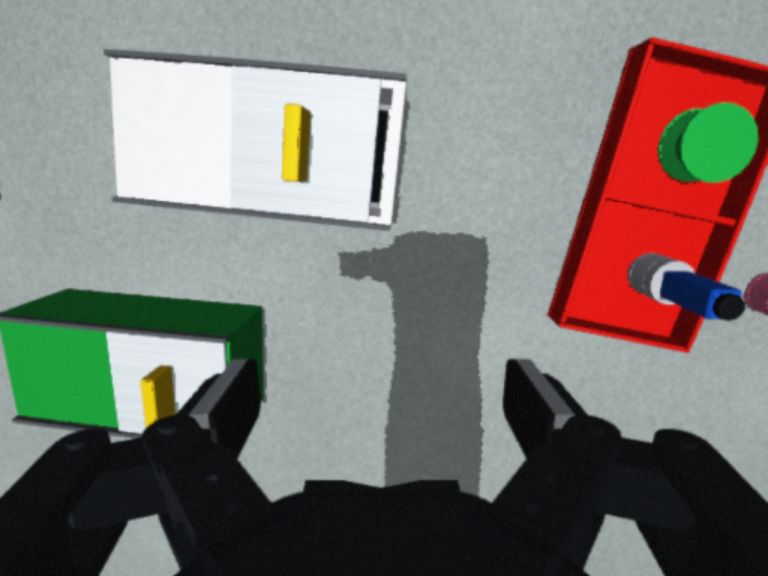

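The view shows the white box top at (105..405, 51..228) of the 1.5x picture with the yellow tab at (296,142). The cover is slightly open at the bay end.

Run:
```python
from h import *
w=np.load("w2.npy",allow_pickle=True).item()
P=plane(w,np.array([(105,51),(405,75),(391,228),(113,199)])/1.5,.092);print(P.round(4),np.linalg.norm(np.roll(P,-1,0)-P,axis=1).round(4),"c",P.mean(0).round(4))
for a,b in((0,1),(3,2)): d=P[a]-P[b];print("yaw",np.arctan2(-d[0],d[1]))
y=mask(w,(18,120,100),(32,255,255));y[150:]=0
# top face: left(bright) part; print columns
r=cv2.minAreaRect(cv2.findNonZero(y));B=plane(w,cv2.boxPoints(r),.1205);print(r,B.round(4),B.mean(0).round(4))
print(plane(w,[(194.2-1.5,94.7)],.1205))
togo((.3,0,.2),down(.054))
```

```text
[[0.5358 0.3047 0.092 ]
 [0.5445 0.0876 0.092 ]
 [0.4387 0.0818 0.092 ]
 [0.43   0.3009 0.092 ]] [0.2174 0.1059 0.2193 0.1059] c [0.4872 0.1938 0.092 ]
yaw 0.03987625014737084
yaw 0.03977391829858718
((344.5, 94.5), (313.0, 53.0), 0.0) [[ 0.4628  0.1589  0.1205]
 [ 0.5129  0.1629  0.1205]
 [ 0.5551 -0.1305  0.1205]
 [ 0.5086 -0.1474  0.1205]] [0.5098 0.011  0.1205]
[[0.48877648 0.15618902 0.1205    ]]
at [0.4094 0.0743 0.2639] turn [-0.0094  0.0006  0.0133] shift [-0.3774  0.2276  0.2129]
```

```bash
python3 -m inch '[[[-0.009,0,0.015],[0,0,0],-1],[[0,0,0],[0,0,0],-1]]'; python3 -c "
from h import *
togo((.4888,.156,.100),down(.045))"
```

```text
clock: 2.45
eef_pos: [0.4112, 0.0387, 0.2639]
tool_rot: [0.999, 0.038, -0.003, -0.013]
ft_force: [-0.1, 0.8, -1.3]
grip_width: 0.0855
grasp_force: 0.0
at [0.4112 0.0387 0.2639] turn [-0.0041  0.0009  0.005 ] shift [ 0.2759 -0.3789  0.5462]
```

```bash
python3 -m inch '[[[0,0,0],[0,0,0],-1],[[0,0,0],[0,0,0],-1]]'; python3 -c "
from h import *
togo((.4888,.156,.100),down(.045))"
```

```text
clock: 2.62
eef_pos: [0.4113, 0.0414, 0.264]
tool_rot: [0.999, 0.04, -0.003, -0.015]
ft_force: [0.5, -0.9, -0.5]
grip_width: 0.0852
grasp_force: 0.0
at [0.4113 0.0414 0.264 ] turn [-0.0047  0.0008  0.0055] shift [ 0.2754 -0.37    0.5468]
```

```bash
python3 -m inch '[[[-0.0047,0.001,0.0055],[0,0,0],-1],[[0,0,0],[0.046,-0.062,0.04],-1],[[0,0,0],[0.046,-0.062,0.04],-1],[[0,0,0],[0.046,-0.062,0.04],-1],[[0,0,0],[0.046,-0.062,0.04],-1],[[0,0,0],[0.046,-0.062,0.04],-1],[[0,0,0],[0.046,-0.062,0.04],-1],[[0,0,0],[0,0,0],-1],[[0,0,0],[0,0,0],-1]]'; python3 -c "
from h import *
togo((.4888,.156,.100),down(.045))
w=vision.camera('wrist');print(project(w,[(.4888,.156,.1205)]));print([b for b in blobs(mask(w,(18,120,100),(32,255,255)),60)])"
```

```text
clock: 3.37
eef_pos: [0.4901, 0.0883, 0.195]
tool_rot: [0.997, 0.072, -0.003, -0.029]
ft_force: [0.6, -0.1, 0.3]
grip_width: 0.0855
grasp_force: 0.0
at [0.4901 0.0883 0.195 ] turn [-0.0094  0.0006  0.0156] shift [ 0.0058 -0.2257  0.3166]
[[177.35785166 191.57202267]]
[(815, [179.3, 188.3], [172, 158, 21, 61]), (201, [78.1, 373.4], [72, 360, 13, 24])]
```

```bash
python3 -c "
from workcell import telemetry
o=telemetry.get_obs();print(o['joint_pos'].round(3),o['joint_vel'].round(3),o['tau'].round(1))"
python3 -m inch '[[[0,0,0],[0,-0.03,0],-1],[[0,0,0],[0,-0.03,0],-1],[[0,0,0],[0,0,0],-1],[[0,0,0],[0,0,0],-1]]';python3 -c "
from workcell import telemetry
o=telemetry.get_obs();print(o['joint_pos'].round(3),o['joint_vel'].round(3),o['tau'].round(1))"
```

```text
[ 0.142  0.255 -0.072  1.244  0.059  3.14 ] [-0.006 -0.022  0.002  0.001  0.004 -0.   ] [  0.2 -36.4  24.5  -0.1   0.2  -0. ]
clock: 3.75
eef_pos: [0.4894, 0.0973, 0.1977]
tool_rot: [0.996, 0.078, -0.001, -0.034]
ft_force: [0.8, -0.4, 0.4]
grip_width: 0.0854
grasp_force: 0.0
[ 0.155  0.253 -0.069  1.246  0.067  3.141] [-0.003  0.006 -0.003 -0.002 -0.001  0.001] [  0.1 -37.3  24.7  -0.    0.2  -0. ]
```

Joint 6 is at its limit, which explains the drift. I'll turn the tool a quarter turn the other way, so the fingers close along box x.

```bash
python3 -m inch '[[[0,0,-0.0194],[0,0,0],-1],[[0,0,-0.0194],[0,0,0],-1],[[0,0,-0.0194],[0,0,0],-1],[[0,0,-0.0194],[0,0,0],-1],[[0,0,-0.0194],[0,0,0],-1],[[0,0,-0.0194],[0,0,0],-1],[[0,0,-0.0194],[0,0,0],-1],[[0,0,-0.0194],[0,0,0],-1],[[0,0,-0.0194],[0,0,0],-1],[[0,0,-0.0194],[0,0,0],-1]]'; python3 -m inch '[[[0,0,-0.0194],[0,0,0],-1],[[0,0,-0.0194],[0,0,0],-1],[[0,0,0],[0,0,0],-1],[[0,0,0],[0,0,0],-1]]'; python3 -c "
from h import *
togo((.4888,.156,.102),down(.045+np.pi/2))
print(telemetry.get_obs()['joint_pos'])"
```

```text
clock: 4.58
eef_pos: [0.4893, 0.0971, 0.1973]
tool_rot: [0.77, 0.637, 0.018, -0.028]
ft_force: [-0.1, -0.3, -0.2]
grip_width: 0.0855
grasp_force: 0.0
clock: 4.92
eef_pos: [0.4894, 0.0972, 0.1972]
tool_rot: [0.691, 0.722, 0.021, -0.026]
ft_force: [0.7, -0.2, -0.9]
grip_width: 0.0853
grasp_force: 0.0
at [0.4894 0.0972 0.1972] turn [-0.0009 -0.0107  0.    ] shift [0.1959 0.0069 0.3172]
[ 0.15518868  0.25447927 -0.06875111  1.24593398  0.06726312  1.68095442]
```

```bash
python3 -m inch '[[[-0.001,-0.0107,0],[0,0,0],-1],[[0,0,0],[0.049,0.002,0],-1],[[0,0,0],[0.049,0.002,0],-1],[[0,0,0],[0.049,0.002,0.06],-1],[[0,0,0],[0.049,0.001,0.06],-1],[[0,0,0],[0,0,0.06],-1],[[0,0,0],[0,0,0],-1],[[0,0,0],[0,0,0],-1]]'; python3 -c "
from h import *
togo((.4888,.156,.102),down(.045+np.pi/2))
w=vision.camera('wrist');print(project(w,[(.4888,.156,.1205)]));print([b for b in blobs(mask(w,(18,120,100),(32,255,255)),60)])"
```

```text
clock: 5.58
eef_pos: [0.4877, 0.1559, 0.1423]
tool_rot: [0.69, 0.723, -0.001, -0.0]
ft_force: [-0.7, 0.5, 0.5]
grip_width: 0.0855
grasp_force: 0.0
at [0.4877 0.1559 0.1423] turn [-0.0004  0.0002  0.0003] shift [0.0002 0.0036 0.1343]
[[257.07526788 228.37495668]]
[(1288, [257.0, 226.8], [219, 218, 77, 18])]
```

Aligned; descend and pinch.

```bash
python3 -m inch '[[[0,0,0],[0,0.003,0.045],-1],[[0,0,0],[0,0,0.045],-1],[[0,0,0],[0,0,0.044],-1],[[0,0,0],[0,0,0],0],[[0,0,0],[0,0,0],1],[[0,0,0],[0,0,0],1],[[0,0,0],[0,0,0],1],[[0,0,0],[0,0,0],1],[[0,0,0],[0,0,0],1],[[0,0,0],[0,0,0],1]]'
```

```text
clock: 6.47
eef_pos: [0.4896, 0.1562, 0.1048]
tool_rot: [0.69, 0.724, 0.001, 0.0]
ft_force: [-3.6, -1.2, 5.4]
grip_width: 0.0479
grasp_force: 62.3
```

```bash
python3 -m inch '[[[0,0,0],[0.045,0,0],1],[[0,0,0],[0.045,0,0],1],[[0,0,0],[0.045,0,0],1],[[0,0,0],[0.045,0,0],1],[[0,0,0],[0.045,0,0],1],[[0,0,0],[0.045,0,0],1],[[0,0,0],[0,0,0],1],[[0,0,0],[0,0,0],1]]'; python3 -m inch '[[[0,0,0],[0.02,0,0],1],[[0,0,0],[0,0,0],1]]'; python3 -m inch '[[[0,0,0],[0.015,0,0],1],[[0,0,0],[0,0,0],1]]'
```

```text
clock: 7.13
eef_pos: [0.4865, 0.2394, 0.1048]
tool_rot: [0.689, 0.724, 0.002, -0.0]
ft_force: [-2.0, 2.5, 5.5]
grip_width: 0.0485
grasp_force: 62.3
clock: 7.3
eef_pos: [0.4862, 0.2444, 0.1048]
tool_rot: [0.69, 0.724, 0.002, 0.0]
ft_force: [-1.0, 0.8, 6.4]
grip_width: 0.0483
grasp_force: 62.3
clock: 7.47
eef_pos: [0.4862, 0.2456, 0.1048]
tool_rot: [0.69, 0.724, -0.0, 0.003]
ft_force: [-0.8, -7.7, 6.8]
grip_width: 0.0481
grasp_force: 62.6
```

```bash
python3 -m inch '[[[0,0,0],[0.01,0,0],1],[[0,0,0],[0,0,0],1]]'; python3 -m inch '[[[0,0,0],[0,0,0],-1],[[0,0,0],[0,0,0],-1],[[0,0,0],[0,0,0],-1],[[0,0,0],[0,0,0],-1],[[0,0,0],[0,0,0],-1],[[0,0,0],[0,0,0],-1],[[0,0,0],[0,0,-0.06],-1],[[0,0,0],[0,0,-0.08],-1],[[0,0,0],[0,0,-0.12],-1],[[0,0,0],[0,0,-0.12],-1]]'
```

```text
clock: 7.63
eef_pos: [0.4862, 0.2457, 0.1047]
tool_rot: [0.691, 0.723, -0.002, 0.005]
ft_force: [-0.1, -16.0, 11.4]
grip_width: 0.0481
grasp_force: 62.9
clock: 8.47
eef_pos: [0.484, 0.2503, 0.2169]
tool_rot: [0.69, 0.724, -0.001, -0.0]
ft_force: [0.4, 1.1, -0.9]
grip_width: 0.0852
grasp_force: 0.0
```

```bash
python3 -m inch '[[[0,0,0],[-0.1,0,-0.02],-1],[[0,0,0],[-0.1,0,-0.02],-1],[[0,0,0],[-0.1,0,-0.02],-1],[[0,0,0],[-0.1,0,-0.02],-1],[[0,0,0],[-0.12,0,-0.02],-1],[[0,0,0],[0,0,0],-1],[[0,0,0],[0,0,0],-1]]'
python3 - <<'E'
from h import *
w=vision.camera("wrist");cv2.imwrite("pics/w3.png",cv2.resize(w["img"],None,fx=1.5,fy=1.5)[:,:,::-1]);np.save("w3.npy",w,allow_pickle=True)
print(T()[0],telemetry.get_obs()["joint_pos"].round(2))
Rb=R.from_euler("z",.045);c=np.array([.4878,.1945,0]);A=Rb*R.from_euler("y",-.4)
n=c+Rb.apply([.012,-.0505,.038]); print("nip",n,"axis",A.apply([0,0,1]))
print("proj flange,head top,pin tip",project(w,[n,n+A.apply([0,0,.028]),n+A.apply([0,0,.042])])*1.5)
print(project(w,[c+Rb.apply([x,y,.092]) for x,y in((-.055,-.11),(.055,-.11),(-.055,.11),(.055,.11))])*1.5)
togo((.4228,-.1688,.17),down(.144+np.pi/2))
E
```

```text
clock: 9.05
eef_pos: [0.4929, 0.0933, 0.2473]
tool_rot: [0.691, 0.723, 0.001, 0.0]
ft_force: [0.3, 0.6, -0.3]
grip_width: 0.0854
grasp_force: 0.0
[0.49263904 0.09442622 0.2468487 ] [0.19 0.24 0.04 1.37 0.   1.71]
nip [0.50205959 0.14459094 0.038     ] axis [-0.38902412 -0.01751791  0.92106099]
proj flange,head top,pin tip [[395.70541634 196.79717541]
 [382.66483479 198.56391394]
 [375.34758516 199.55864479]]
[[306.93223677 282.95758683]
 [455.56383012 282.95420389]
 [291.91318188 -63.03688488]
 [470.81174685 -62.91223473]]
at [0.4926 0.0944 0.2468] turn [ 0.0001 -0.0001 -0.0155] shift [-0.8349 -0.3563  0.2562]
```

View pics/w3.png

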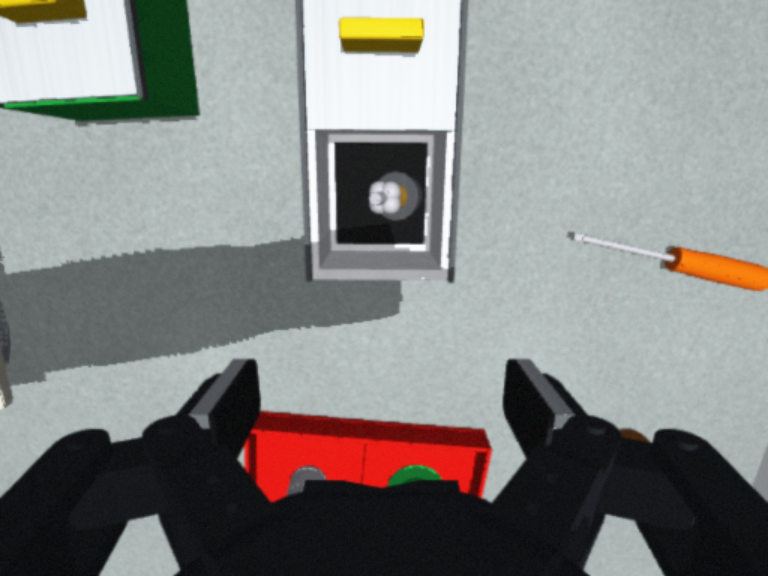

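The cover is fully open. The nipple shows at about (385,197), with flange centre about (397,196), matching the predicted (396,197) within about a pixel. Next, go to the gun.

```bash
python3 -m inch '[[[0,0,-0.0155],[0,0,0],-1],[[0,0,0],[-0.104,-0.0445,0],-1],[[0,0,0],[-0.104,-0.0445,0],-1],[[0,0,0],[-0.104,-0.0445,0],-1],[[0,0,0],[-0.104,-0.0445,0],-1],[[0,0,0],[-0.104,-0.0445,0],-1],[[0,0,0],[-0.104,-0.0445,0],-1],[[0,0,0],[-0.104,-0.0445,0.03],-1],[[0,0,0],[-0.104,-0.0445,0.03],-1],[[0,0,0],[0,0,0],-1]]'; python3 -m inch '[[[0,0,0],[0,0,0],-1],[[0,0,0],[0,0,0],-1]]'
python3 - <<'E'
from h import *
w=vision.camera("wrist")
m=mask(w,(100,120,40),(125,255,255)); print(blobs(m,40))
n,l,s,ce=cv2.connectedComponentsWithStats(m); i=1+np.argmax(s[1:,4]); pts=cv2.findNonZero((l==i).astype(np.uint8))
print(cv2.minAreaRect(pts)); print("exp grip top, knob",project(w,[(.4228,-.1688,.11),(.4228,-.1688,.118)]))
np.save("w4.npy",w,allow_pickle=True);cv2.imwrite("pics/w4.png",cv2.resize(w["img"][80:380,100:420],None,fx=2,fy=2)[:,:,::-1])
togo((.4228,-.1688,.05),down(.144+np.pi/2))
# nipple refinement from w3
w3=np.load("w3.npy",allow_pickle=True).item();g=cv2.cvtColor(w3["img"],cv2.COLOR_RGB2GRAY)
print(g[131,215:300].tolist());print(g[100:170,272].tolist())
print(g[178,195:312].tolist())
E
```

```text
clock: 9.93
eef_pos: [0.4214, -0.1706, 0.2268]
tool_rot: [0.655, 0.755, -0.001, -0.001]
ft_force: [0.0, 0.5, -0.3]
grip_width: 0.0853
grasp_force: 0.0
clock: 10.1
eef_pos: [0.4235, -0.1666, 0.2285]
tool_rot: [0.653, 0.757, 0.0, -0.0]
ft_force: [0.9, 0.4, 1.1]
grip_width: 0.0854
grasp_force: 0.0
[(437, [253.8, 180.6], [243, 169, 23, 33])]
((254.0, 185.0), (32.0, 22.0), 90.0)
exp grip top, knob [[253.9424161  191.73410352]
 [253.93655812 193.96092016]]
at [ 0.4237 -0.1663  0.2287] turn [ 0.0001 -0.0001  0.0006] shift [-0.0078 -0.0043  0.5958]
[105, 103, 105, 117, 192, 245, 252, 251, 230, 82, 29, 29, 29, 31, 31, 28, 33, 32, 28, 32, 28, 31, 28, 27, 25, 29, 30, 30, 31, 28, 56, 143, 196, 209, 211, 215, 216, 215, 190, 150, 139, 136, 150, 184, 205, 208, 206, 202, 191, 177, 151, 124, 113, 117, 117, 116, 105, 95, 95, 91, 91, 96, 95, 80, 65, 58, 46, 33, 65, 140, 176, 174, 146, 111, 99, 99, 98, 100, 101, 98, 129, 237, 251, 252, 251]
[30, 31, 30, 32, 28, 27, 29, 32, 28, 29, 30, 34, 27, 28, 26, 31, 36, 56, 82, 90, 94, 91, 95, 92, 91, 95, 93, 96, 92, 95, 96, 95, 97, 90, 94, 95, 92, 95, 90, 93, 91, 91, 92, 78, 44, 30, 29, 35, 29, 31, 28, 32, 28, 28, 31, 31, 30, 29, 30, 27, 32, 40, 133, 248, 251, 212, 182, 145, 124, 119]
[100, 100, 103, 98, 99, 102, 104, 102, 84, 59, 56, 53, 66, 125, 171, 174, 171, 155, 125, 122, 120, 123, 118, 120, 119, 121, 121, 123, 124, 123, 124, 122, 122, 119, 122, 118, 123, 124, 124, 122, 123, 124, 127, 123, 122, 124, 125, 124, 121, 124, 123, 121, 119, 121, 120, 120, 122, 123, 119, 120, 120, 122, 118, 122, 122, 119, 123, 122, 125, 121, 122, 123, 120, 122, 121, 121, 124, 121, 120, 122, 120, 119, 122, 119, 122, 121, 121, 121, 121, 117, 118, 117, 118, 118, 119, 119, 118, 115, 128, 176, 210, 241, 249, 215, 102, 75, 70, 83, 147, 181, 184, 182, 186, 187, 189, 192, 187]
```

View pics/w4.png

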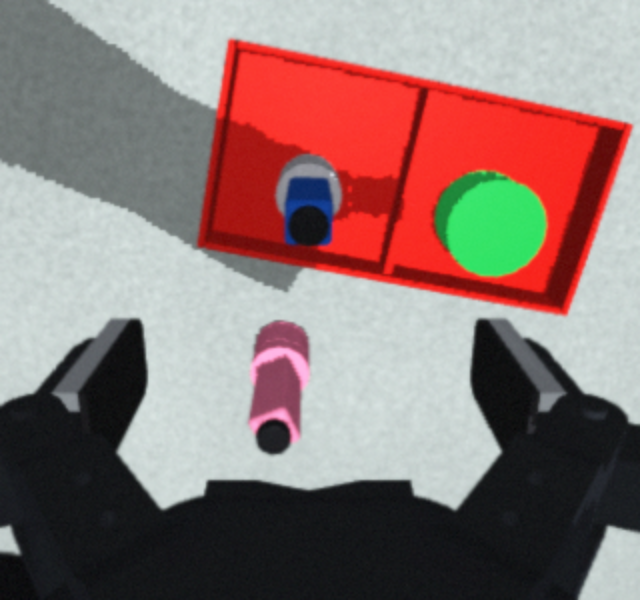

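The gun's flats are square to the fingers, with the grip top at (254,192) as predicted. Descend and grip.

```bash
python3 -m inch '[[[0,0,0],[-0.008,-0.004,0.09],-1],[[0,0,0],[0,0,0.1],-1],[[0,0,0],[0,0,0.1],-1],[[0,0,0],[0,0,0.1],-1],[[0,0,0],[0,0,0.1],-1],[[0,0,0],[0,0,0.05],-1],[[0,0,0],[0,0,0.03],-1],[[0,0,0],[0,0,0.015],-1],[[0,0,0],[0,0,0],-1],[[0,0,0],[0,0,0],-1]]'; python3 -c "
from h import *
togo((.4228,-.1688,.051),down(.144+np.pi/2))"
```

```text
clock: 10.98
eef_pos: [0.4235, -0.1701, 0.0542]
tool_rot: [0.653, 0.757, 0.0, 0.001]
ft_force: [-0.0, -0.2, 0.3]
grip_width: 0.0857
grasp_force: 0.0
at [ 0.4235 -0.1701  0.0542] turn [0.0003 0.0002 0.0005] shift [ 0.0045 -0.0018  0.0106]
```

```bash
python3 -m inch '[[[0,0,0],[0.004,-0.002,0.009],-1],[[0,0,0],[0,0,0],1],[[0,0,0],[0,0,0],1],[[0,0,0],[0,0,0],1],[[0,0,0],[0,0,0],1],[[0,0,0],[0,0,0],1],[[0,0,0],[0,0,0],1],[[0,0,0],[0,0,0],1],[[0,0,0],[0,0,0],1],[[0,0,0],[0,0,0],1]]'; python3 -m inch '[[[0,0,0],[0,0,0],1],[[0,0,0],[0,0,0],1]]';  python3 -c "
from h import *
togo((.4228,-.1688,.051),down(.144+np.pi/2))"
```

```text
clock: 11.82
eef_pos: [0.4218, -0.1693, 0.0508]
tool_rot: [0.654, 0.757, 0.0, 0.0]
ft_force: [0.4, 0.4, 3.9]
grip_width: 0.0236
grasp_force: 60.3
clock: 11.98
eef_pos: [0.4218, -0.1693, 0.0508]
tool_rot: [0.654, 0.757, 0.0, 0.0]
ft_force: [0.5, -0.4, 5.0]
grip_width: 0.023
grasp_force: 60.5
at [ 0.4218 -0.1693  0.0508] turn [0.0001 0.0001 0.0003] shift [ 0.001   0.0035 -0.0006]
```

```bash
python3 -m inch '[[[0,0,0],[0,0,-0.05],1],[[0,0,0],[0,0,-0.1],1],[[0,0,0],[0,0,-0.1],1],[[0,0,0],[0,0,-0.1],1],[[0,0,0],[0,0,-0.1],1],[[0,0,0],[0,0,-0.1],1],[[0,0,0],[0,0,0],1]]'
python3 - <<'E'
from h import *
w=np.load("w3.npy",allow_pickle=True).item()
Rb=R.from_euler("z",.045);c=np.array([.4878,.1945,0]);A=Rb*R.from_euler("y",-.4)
n=c+Rb.apply([.012,-.0505,.038])
t=np.linspace(0,2*np.pi,361);f=project(w,n+A.apply(np.c_[.02*np.cos(t),.02*np.sin(t),0*t]))
print("flange pred x",f[:,0].min(),f[:,0].max(),"y",f[:,1].min(),f[:,1].max())
i=np.argsort(abs(f[:,0]-272))[:6];print("rows at col272",f[i,1])
i=np.argsort(abs(f[:,1]-131))[:4];print("cols at row131",f[i,0])
b=lambda x,y,z:project(w,[c+Rb.apply([x,y,z])])[0].round(1)
print("rails y=-100",[b(x,-.097,.092) for x in(-.055,-.051,.051,.055)])
print("rails y-55",[b(x,-.053,.092) for x in(-.055,-.051,.051,.055)],"inner z85",[b(x,-.053,.085) for x in(-.046,.046)],"floor",[b(x,-.053,.006) for x in(-.046,.046)])
print("floor y ends",b(.016,-.0975,.006),b(.016,-.0025,.006))
g=cv2.cvtColor(w["img"],cv2.COLOR_RGB2GRAY);print(g[131,195:220].tolist(),g[131,290:315].tolist());print(g[70:105,272].tolist(), g[160:195,272].tolist())
r=A*down(np.pi/2)
d=.0458
for s in(.10,.06): togo(n+A.apply([0,0,s+d]),r)
E
```

```text
clock: 12.57
eef_pos: [0.424, -0.1703, 0.2205]
tool_rot: [0.654, 0.757, 0.001, 0.004]
ft_force: [0.7, -0.6, -1.5]
grip_width: 0.0232
grasp_force: 59.9
flange pred x 249.05429781915225 279.20921151499084 y 114.5108437900305 147.4291963143274
rows at col272 [145.03315821 117.09981746 116.94364532 145.18018109 144.8817871
 117.26045227]
cols at row131 [279.2087581  249.05429782 249.05769991 279.20921151]
rails y=-100 [array([204.1, 177.2]), array([207.7, 177.2]), array([300.7, 177.2]), array([304.3, 177.2])]
rails y-55 [array([202.1, 136.4]), array([205.9, 136.4]), array([302.5, 136.4]), array([306.3, 136.4])] inner z85 [array([211.6, 135.9]), array([296.8, 135.9])] floor [array([220.1, 131.9]), array([288. , 131.9])]
floor y ends [265.5 164.4] [266.3  92.5]
[183, 183, 185, 186, 181, 181, 160, 117, 111, 103, 102, 203, 251, 252, 251, 245, 185, 113, 105, 107, 105, 103, 105, 117, 192] [99, 98, 100, 101, 98, 129, 237, 251, 252, 251, 239, 158, 102, 111, 112, 133, 165, 176, 179, 178, 176, 175, 175, 177, 176]
[248, 248, 248, 248, 248, 248, 248, 249, 248, 249, 249, 248, 249, 249, 248, 241, 159, 100, 104, 132, 178, 186, 185, 180, 151, 66, 32, 28, 25, 28, 30, 31, 30, 32, 28] [32, 40, 133, 248, 251, 212, 182, 145, 124, 119, 120, 118, 120, 119, 118, 119, 116, 118, 121, 137, 170, 173, 176, 174, 173, 173, 179, 183, 187, 183, 182, 186, 187, 188, 190]
at [ 0.424  -0.1703  0.2205] turn [-0.0623 -0.0025  0.0159] shift [1.0368 0.0459 0.1939]
at [ 0.424  -0.1703  0.2205] turn [-0.0623 -0.0025  0.0159] shift [1.0368 0.0459 0.3272]
```

```bash
python3 -m inch '[[[-0.0156,-0.0006,0.004],[0,0,0],1],[[-0.0156,-0.0006,0.004],[0,0,0],1],[[-0.0156,-0.0006,0.004],[0,0,0],1],[[-0.0156,-0.0006,0.004],[0,0,0],1],[[0,0,0],[0.08,0,0],1],[[0,0,0],[0.1,0,0],1],[[0,0,0],[0.1,0,0],1],[[0,0,0],[0.1,0,0],1],[[0,0,0],[0.1,0,0],1],[[0,0,0],[0.1,0,0],1]]';python3 -m inch '[[[0,0,0],[0.1,0.01,0.01],1],[[0,0,0],[0.1,0.01,0.03],1],[[0,0,0],[0.1,0.01,0.06],1],[[0,0,0],[0.08,0.01,0.06],1],[[0,0,0],[0.06,0.01,0.05],1],[[0,0,0],[0,0,0],1],[[0,0,0],[0,0,0],1],[[0,0,0],[0,0,0],1]]'
cat >> h.py <<'E'
Rb=R.from_euler("z",.045);c0=np.array([.4876,.1950,0]);A=Rb*R.from_euler("y",-.4)
nip=c0+Rb.apply([.012,-.0505,.038]); rt=A*down(np.pi/2); D=.0458
E
python3 - <<'E'
from h import *
togo(nip+A.apply([0,0,.060+D]),rt)
print(telemetry.get_obs()["joint_pos"].round(2))
w=vision.camera("wrist");np.save("w5.npy",w,allow_pickle=True);cv2.imwrite("pics/w5.png",cv2.resize(w["img"],None,fx=1.5,fy=1.5)[:,:,::-1])
p,r=T();print("mouth",project(w,[p+r.apply([0,0,D]),nip,nip+A.apply([0,0,.028]),nip+A.apply([0,0,.042])])*1.5)
E
```

```text
clock: 13.4
eef_pos: [0.4115, 0.0056, 0.214]
tool_rot: [0.679, 0.708, 0.141, 0.132]
ft_force: [-0.3, 0.4, -1.5]
grip_width: 0.0236
grasp_force: 60.3
clock: 14.07
eef_pos: [0.4443, 0.1377, 0.1629]
tool_rot: [0.678, 0.709, 0.141, 0.132]
ft_force: [-0.4, -0.0, -2.2]
grip_width: 0.0233
grasp_force: 60.0
at [0.4443 0.1377 0.1629] turn [-0.0018 -0.0004 -0.0002] shift [0.0159 0.0156 0.1059]
[ 0.38 -0.04 -0.59  0.66 -0.12  1.88]
mouth [[385.55568826 323.64593973]
 [391.93966404 270.90180347]
 [392.55041706 280.87727114]
 [392.90578266 286.68586619]]
```

View pics/w5.png

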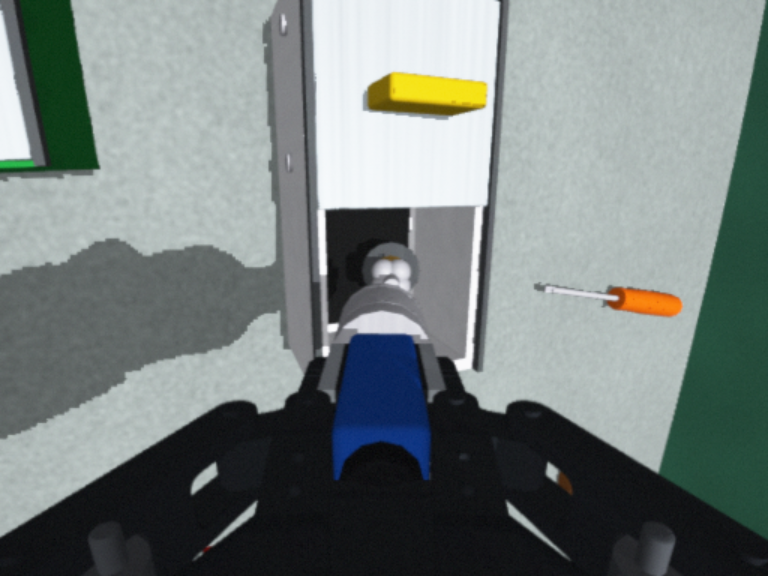

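The view shows the gun held straight, with its coupler rim at (385,285), above the nipple with the flange ring at (361..420, top 243). I check the fore-aft offset numerically.

Run:
```python
from h import *
w=np.load("w5.npy",allow_pickle=True).item()
p,r=T()
print("rim +x",project(w,[p+r.apply([.02*np.cos(t),.02*np.sin(t),D]) for t in(-.4,0,.4)])*1.5)
t=np.linspace(0,2*np.pi,361);f=project(w,nip+A.apply(np.c_[.02*np.cos(t),.02*np.sin(t),0*t]))*1.5
print("flange",f.min(0),f.max(0))
g=cv2.cvtColor(w["img"],cv2.COLOR_RGB2GRAY)
print("col257 rows150-215",g[150:215,257].tolist());print("col 250 rows150-215",g[150:215,250].tolist());print("row175 cols235-290",g[175,235:290].tolist())
```

```text
rim +x [[369.05334541 286.52986218]
 [385.73980366 283.29071294]
 [402.39735991 286.59067158]]
flange [362.9788393  242.09316859] [420.94053107 298.66215354]
col257 rows150-215 [29, 31, 32, 28, 30, 29, 26, 33, 32, 30, 20, 36, 80, 103, 99, 103, 102, 100, 98, 99, 96, 81, 81, 134, 169, 190, 206, 214, 219, 227, 235, 238, 232, 152, 107, 93, 108, 171, 201, 142, 130, 108, 97, 98, 101, 101, 101, 101, 108, 103, 101, 122, 101, 96, 98, 101, 106, 147, 219, 223, 221, 222, 222, 220, 221]
col 250 rows150-215 [33, 31, 29, 29, 31, 31, 29, 30, 31, 16, 15, 21, 14, 22, 50, 86, 98, 101, 101, 100, 94, 65, 54, 58, 70, 100, 125, 142, 150, 160, 162, 165, 168, 159, 148, 115, 107, 115, 120, 101, 108, 105, 93, 93, 93, 91, 97, 96, 93, 92, 92, 101, 90, 90, 91, 97, 94, 119, 208, 223, 221, 223, 222, 224, 224]
row175 cols235-290 [21, 17, 20, 18, 20, 19, 24, 40, 53, 55, 55, 57, 58, 57, 70, 100, 129, 146, 165, 176, 181, 188, 190, 192, 186, 166, 145, 148, 163, 173, 183, 187, 189, 191, 184, 169, 143, 112, 100, 103, 103, 103, 103, 112, 124, 129, 135, 136, 132, 135, 135, 134, 135, 130, 128]
```

```bash
python3 -m inch '[[[-0.0018,-0.0004,-0.0002],[0.008,0.008,0],1],[[0,0,0],[0.008,0.008,0.03],1],[[0,0,0],[0,0,0.03],1],[[0,0,0],[0,0,0.03],1],[[0,0,0],[0,0,0.014],1],[[0,0,0],[0,0,0],1],[[0,0,0],[0,0,0],1]]'
python3 - <<'E'
from h import *
for s in (.060,.03,0):togo(nip+A.apply([0,0,s+D]),rt)
E
```

```text
clock: 14.7
eef_pos: [0.4621, 0.1437, 0.1375]
tool_rot: [0.677, 0.708, 0.145, 0.138]
ft_force: [-0.2, 0.0, -3.2]
grip_width: 0.0232
grasp_force: 60.3
at [0.4621 0.1437 0.1375] turn [ 0.0005 -0.0002 -0.0002] shift [-0.0015 -0.0072  0.0044]
at [0.4621 0.1437 0.1375] turn [ 0.0005 -0.0002 -0.0002] shift [-0.0015 -0.0072  0.1044]
at [0.4621 0.1437 0.1375] turn [ 0.0005 -0.0002 -0.0002] shift [-0.0015 -0.0072  0.2044]
```

```bash
python3 -m inch '[[[0.0005,-0.0002,-0.0002],[-0.001,-0.006,0],1],[[0,0,0],[0,0,0],1],[[0,0,0],[0,0,0.03],1],[[0,0,0],[0,0,0.03],1],[[0,0,0],[0,0,0.03],1],[[0,0,0],[0,0,0],1],[[0,0,0],[0,0,0],1]]'
cat > st.py <<'E'
from h import *
p,r=T(); o=telemetry.get_obs()
e=rt.inv().apply(p-nip); print("s",round(-e[2]-D,5),"lat tool xy",e[:2].round(5),"tilt err",((r.inv()*rt).as_rotvec()/(2*np.pi)).round(4),"F tool",r.inv().apply(o["ft_force"]).round(2),o["grip_width"].round(4))
E
python3 st.py
```

```text
clock: 15.28
eef_pos: [0.4707, 0.1441, 0.112]
tool_rot: [0.677, 0.709, 0.144, 0.137]
ft_force: [0.5, 1.3, -2.7]
grip_width: 0.0233
grasp_force: 60.1Traceback (most recent call last):
  File "st.py", line 3, in <module>
    e=rt.inv().apply(p-nip); print("s",round(-e[2]-D,5),"lat tool xy",e[:2].round(5),"tilt err",((r.inv()*rt).as_rotvec()/(2*np.pi)).round(4),"F tool",r.inv().apply(o["ft_force"]).round(2),o["grip_width"].round(4))
                                                                                                                                                                                             ^^^^^^^^^^^^^^^^^^^^^
AttributeError: 'float' object has no attribute 'round'
```

```bash
sed -i 's/o\["grip_width"\].round(4)/o["grip_width"]/' st.py; python3 st.py; python3 -m inch '[[[0,0,0],[0,0,0.01],1],[[0,0,0],[0,0,0.01],1],[[0,0,0],[0,0,0],1]]'; python3 st.py
```

```text
s 0.03449 lat tool xy [0.00043 0.00013] tilt err [-0.     -0.      0.0001] F tool [ 1.28 -0.52  2.68] 0.02330132931515901
clock: 15.53
eef_pos: [0.4734, 0.1443, 0.1066]
tool_rot: [0.677, 0.709, 0.144, 0.137]
ft_force: [0.4, -0.4, -3.5]
grip_width: 0.0233
grasp_force: 60.1
s 0.02843 lat tool xy [0.00052 0.00051] tilt err [ 0.0001 -0.0001  0.0001] F tool [-0.44 -1.03  3.36] 0.023307598769160318
```

```bash
for i in 1 ; do python3 -m inch '[[[0,0,0],[0,0,0.01],1],[[0,0,0],[0,0,0],1]]' >/dev/null; python3 st.py; python3 -m inch '[[[0,0,0],[0,0,0.01],1],[[0,0,0],[0,0,0],1]]'>/dev/null; python3 st.py; python3 -m inch '[[[0,0,0],[0,0,0.01],1],[[0,0,0],[0,0,0],1]]'>/dev/null; python3 st.py; done
```

```text
s 0.02542 lat tool xy [1.5e-04 7.0e-05] tilt err [0.     0.0001 0.0001] F tool [-1.56 -1.79 -2.63] 0.023341180446068883
s 0.0223 lat tool xy [2.e-04 7.e-05] tilt err [0.     0.     0.0001] F tool [-0.85 -2.19 -0.15] 0.02333888108303473
s 0.01899 lat tool xy [3.e-04 1.e-05] tilt err [-0.     -0.      0.0001] F tool [-0.18 -1.35  4.69] 0.023176351526798526
```

```bash
python3 -m inch '[[[0,0,0],[0,0,0.01],1],[[0,0,0],[0,0,0],1]]' >/dev/null; python3 st.py; python3 -m inch '[[[0,0,0],[0,0,0.01],1],[[0,0,0],[0,0,0],1]]'>/dev/null; python3 st.py; python3 -m inch '[[[0,0,0],[0,0,0.01],1],[[0,0,0],[0,0,0],1]]'>/dev/null; python3 st.py;  python3 -m inch '[[[0,0,0],[0,0,0.01],1],[[0,0,0],[0,0,0],1]]'>/dev/null; python3 st.py
```

```text
s 0.0158 lat tool xy [2.e-04 7.e-05] tilt err [-0.      0.0001  0.0001] F tool [-1.22 -0.5   4.13] 0.023541882963131137
s 0.01256 lat tool xy [ 0.00024 -0.00019] tilt err [-0.0001  0.      0.0001] F tool [-1.03 -0.27 11.35] 0.023367340712599768
s 0.01036 lat tool xy [0.00075 0.00072] tilt err [ 0.0001 -0.0002  0.0001] F tool [-1.43 -2.27 -0.72] 0.023437657457226133
s 0.00761 lat tool xy [0.00077 0.00085] tilt err [ 0.0002 -0.0002  0.0001] F tool [-0.61 -2.19 -4.06] 0.023521754870703536
```

```bash
python3 -m inch '[[[0,0,0],[0,0,0.01],1],[[0,0,0],[0,0,0],1],[[0,0,0],[0,0,0],1]]' >/dev/null; python3 st.py; python3 -m inch '[[[0,0,0],[0,0,0.007],1],[[0,0,0],[0,0,0],1],[[0,0,0],[0,0,0],1]]'>/dev/null; python3 st.py; python3 -m inch '[[[0,0,0],[0,0,0.002],1],[[0,0,0],[0,0,0],1],[[0,0,0],[0,0,0],1]]'>/dev/null; python3 st.py
```

```text
s 0.0048 lat tool xy [0.00075 0.00087] tilt err [ 0.0002 -0.0002  0.0001] F tool [-0.28 -1.82 -5.95] 0.023556463835672673
s 0.00279 lat tool xy [0.00076 0.00087] tilt err [ 0.0002 -0.0002  0.0001] F tool [-0.49 -2.43 -7.51] 0.023277809404823015
s 0.00228 lat tool xy [0.00075 0.00093] tilt err [ 0.0003 -0.0002  0.0001] F tool [ 0.17 -3.52 -8.41] 0.023499110413486426
```

```bash
python3 -m inch '[[[0,0,0],[0,0,0.002],1],[[0,0,0],[0,0,0],1],[[0,0,0],[0,0,0],1]]' >/dev/null; python3 st.py; python3 -m inch '[[[0,0,0],[0,0,0.0015],1],[[0,0,0],[0,0,0],1],[[0,0,0],[0,0,0],1]]'>/dev/null; python3 st.py; python3 -m inch '[[[0,0,0],[0,0,0],1],[[0,0,0],[0,0,0],1],[[0,0,0],[0,0,0],1]]'; python3 st.py
python3 - <<'E'
from h import *
w=vision.camera("wrist");cv2.imwrite("pics/w6.png",cv2.resize(w["img"],None,fx=1.5,fy=1.5)[:,:,::-1])
E
```

```text
s 0.00172 lat tool xy [0.00075 0.00089] tilt err [ 0.0003 -0.0002  0.0001] F tool [-0.87 -2.54 -8.17] 0.023583432929347014
s 0.00129 lat tool xy [0.00076 0.0009 ] tilt err [ 0.0003 -0.0002  0.0001] F tool [-0.84 -2.37 -9.3 ] 0.023348421834531653
clock: 18.2
eef_pos: [0.4843, 0.1451, 0.0817]
tool_rot: [0.677, 0.709, 0.145, 0.137]
ft_force: [-6.3, -0.7, 7.3]
grip_width: 0.0234
grasp_force: 61.7
s 0.0013 lat tool xy [0.00078 0.0009 ] tilt err [ 0.0003 -0.0002  0.0001] F tool [-0.37 -2.93 -9.21] 0.023417764737942746
```

View pics/w6.png

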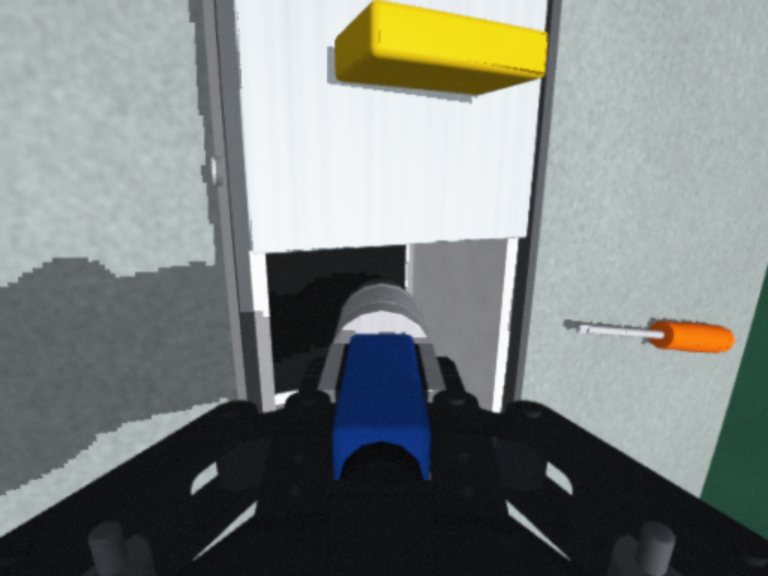

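The coupler is seated over the nipple with the gun unmoved in the grip (rim still at row 285). The cover is still open, and both position and force agree on about 10.7 mm of pin travel.

```bash
python3 -c "
from workcell import workorder
print(workorder.job_done())"
```

```text
the job is handed in; nothing more can be done
None
```

I handed the job in at about 18 s: the cover is fully open against its stop, and the gun is snapped over the nipple. The gripper is still holding it with the check pin pressed in about 10.7 of 12 mm, by position and force readings; the spool, jar and screwdriver were left alone.

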